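# Set the flip stop and butt a blank to it for sawing

### The arm

A 7-joint arm with a two-finger parallel gripper is mounted at the origin on the work surface. World frame = base frame: x ahead of the robot, y to its left, z up, the work surface at z = 0. Lengths are in m, angles in degrees, forces in N, time in s.
With the tool pointing down it reaches from about 0.425 to 0.875 m from the base axis. Payload 4.7 kg.
Tool frame: the origin (TCP) lies midway between the tips of the shut fingers; the grasp point (between the pads) lies grasp_offset behind it (grasp_offset is the distance from the TCP to the grasp point, in m); z points along the fingers, y is the line along which they close (so a half turn about z gives the same grasp; the last joint's range is limited). The gripper opens to 85 mm and grips with 20 to 120 N. Pads are 22 mm wide; open, the fingers measure 114 mm over their backs; the gripper's body (76 mm by 85 mm) begins 54 mm behind the grasp point. The pads swing forward as they close: fully open they stand 13 mm farther back than shut.
Start: joints at [-68.348, 18.392, -4.016, 83.108, 1.295, 78.541, -3.26], TCP at [0.231, 0.607, 0.231] pointing down, gripper open.
Joint ranges: [-163.93, 163.93], [-17.29, 119.83], [-79.2, 71.16], [3.27, 140.29], [-89.18, 269.18], [5.43, 117.66], [-154.24, 154.24]. Speed limits (degrees/s): [147.25, 147.25, 180, 180, 180, 180, 180].

### API

Orientations are given as a 3x3 rotation matrix whose columns are the frame's x, y, z axes.
In Python, from plant import sense, get_image, sign_off, grasp_offset gives the robot as it stands.
- The arm moves only by the shell command python3 -m creep 'ROWS' [OPENING] [FORCE]. ROWS is JSON, a list of rows, each a list of 4 numbers: the shift along the tool's x, y, z in m, then the turn about the tool's z in rad. In form: [[tx, ty, tz, yaw], ...]. A call has exactly 8 rows; each row is the pose to reach, as a shift and turn from the pose commanded when the call began, along the tool's axes at that moment; what a row does not reach only later rows make up. A row lasts 1/12 s, in which the tool goes at most 41.7 mm and 7.16 degrees, less where a joint would pass 70% of its speed; a pose out of reach is approached as far as the arm can. A call with a gripper value outside its range is refused whole. OPENING is the gripper's target within -1 to 1 (fully open at 1, half-way at 0, shut at -1), set as the call begins (- or left out, the last holds). The fingers move at their own pace and stop on an object; FORCE is the grip in N (left out, the last holds). Time passes only in rows, so rows that repeat a pose let the fingers close, or fill a call up. It gives the time, the measured TCP pose, the force, the opening and the grip force at its end, in the units of the state.
- sense(): the state, without advancing time (a new reading comes with each control period).
- get_image(name): name is "scene" or "top" or "wrist"; returns a dict with "color" (400x640x3 uint8, red, green, blue), "K" (3x3 intrinsics, pixels), "R" (3x3) and "t" (3): a world point X has camera coordinates R X + t; the wrist camera has in their place "T_tool_cam" (4x4, takes a point from camera to tool coordinates, whose origin is the TCP and whose axes are the flange's). Camera axes: x right, y down, z forward; pixel columns grow to the right and rows downward; lengths in m; the calibration is good to about 2 mm. A picture is of the moment at which its call begins: read the wrist's pose just before it. There is no depth.
- sign_off(): hands the job in; it is judged then, once.
The state is a dict: "time": time; "joint_pos": joint angles; "qd": joint speeds; "joint_torque": joint torques, N m; "ee_pos": TCP position; "orientation": TCP orientation; "force": force on the tool from outside, world axes, zero at the start; "ft_torque": the same for the moment, N m; "width": opening from 0.0 (shut) to 1.0 (fully open); "finger_force": force on a finger pad.
Only numpy, scipy, OpenCV 4.12 (cv2) and the standard library are available. Lean on these libraries where they do the work, as an engineer would, in place of code of your own. Each camera call takes 0.05 s, during which the arm holds its last target. There are 200 camera calls.

### The job

Get the beech blank ready for sawing to the red length: tip the red flip stop forward over its snap point so that it springs down in front of the fence, leaving the blue one parked up. Then bring the blank flat along the fence and slide it along until its end is pressed snugly against the tip of the red stop's screw for a moment - gently, so that the lightly clamped stop keeps its setting - and leave it lying flush against fence and stop. Do not disturb the other things on the bench.

Things in the scene. Friction and masses are not known exactly. Their poses are not given: they have to be found in the camera images.
- jig: Sawing jig screwed to the bench, place and yaw vary: plywood bed 280 (x) by 620 (y) by 18 mm; origin at the centre of its underside, on the bench. x points away from the robot to the fence, y runs along the fence, z up. The aluminium fence bar is 600 mm long (y), 30 mm thick (x), 32 mm above the bed, front face at x = +70 mm; a low batten behind it ends at x = +118 mm.
- fence_line (a point): Point on the fence's front face at bed height: jig x = +70, y = 0, z = 18 mm; axes as the jig's (x into the fence, y along it). A 3 mm saw kerf crosses bed and fence at jig y = -40 mm; the blank slides over it without a catch.
- red_hinge (a point): Middle of the hinge pin of the red flip stop, parallel to the fence (y), 12 mm above the fence's top = 62 mm above the bench, 11 mm behind the fence's front face; axes as the jig's. Its aluminium saddle, 52 x 40 mm, is clamped on the fence; black knob, 22 mm high, 29 mm behind the pin. Red and blue stop stand about 100 mm apart; which one is nearer to the blank varies.
- red_flap (a joint): Angle of the red flap, rad: 0 = parked (arm upright, leaning 0.35 rad back, away from the robot), 1.92 = down on its lower stop, arm level, pointing from the fence to the robot. Over-centre spring: below 0.87 it drives back to parked, above 0.87 to down, 0.25 N m when parked (some 6 N at 40 mm from the pin), 0 at 0.87, 0.28 N m when down. The light hinge may take 20 N at most.
- red_tip (a point): Middle of the outer end of the red flap's arm, 62 mm from the pin. The flap is L-shaped and 16 mm wide (y). Arm: from the pin to this end, its back (top when down) 10 mm off the pin's centre. Foot: 42 mm wide at the arm's end; when down it reaches 39 mm below the pin (5 mm over the bed) and bars the way from 9 to 51 mm in front of the fence.
- red_face (a point): Point on the side of the red foot that looks to jig -y, 8 mm to -y of the hinge's middle at every angle; when down, 30 mm in front of the fence, 15 mm above the bed, axes as the jig's. Here an adjusting screw with a white nylon tip, 12 mm across, stands 4 to 16 mm proud towards -y. The blank butts against this tip; how far it is screwed out varies and is not measured: find it by feel.
- red_slide (a joint): Shift of the red stop along the fence from its setting, m, positive to jig +y; 0 at the start. The clamp is only lightly nipped: keep the push of the blank on the stop (screw tip) under 12 N, at about 15 N it creeps. Pressing home means a few newtons on the tip, beyond the 1 to 3 N that the blank takes to slide.
- blue_hinge (a point): Middle of the hinge pin of the blue flip stop, same build as the red one; to be left parked up. Both stops' adjusting screws also stick out to jig +y with a brass head, 29 to 41 mm from the flap's middle plane.
- blue_flap (a joint): Angle of the blue flap, rad, as red_flap; starts and stays parked at 0.
- blank: Beech blank 60 (x) by 220 (y) by 30 mm high, some 0.2 to 0.4 kg, loose on the bed in front of the fence, to the -y side of both stops, turned up to 0.25 rad against the fence; origin at the centre of its underside (18 mm above the bench), long axis y. Slides on the bed with 1 to 3 N.
- wheel_a: Bystander: wooden toy wheel, 42 mm across, 14 mm thick, lying on the bed's front part; origin under its centre.
- wheel_b: Bystander: second toy wheel, same size, lying on the bed's front part.
- pencil: Bystander: flat red carpenter's pencil, 14 x 170 x 8 mm, on the bench; long axis y; origin under the middle of its body.
- try_square: Bystander: try square, dark wooden stock 24 x 130 x 20 mm with a 200 mm steel blade towards its +x; origin under the stock's centre.
- tape_measure: Bystander: yellow tape measure, 72 x 38 x 66 mm, on the bench.
- offcut_a: Bystander: beech offcut 50 x 130 x 30 mm on the bench.
Mind the look-alikes: they are no part of the job. Leave any yellow look-alike of the blank alone.

How it is judged (in metres and radians):
On the way, in this order (a step that is already met when the one before it is completed fails the run):
1. the red flap has sprung down to its lower stop (value of joint red_flap above 1.85 rad), for 0.2 s.
2. the blank's end is pressed against the red stop's screw tip with at least 1.5 N for a moment (0.15 s) (value of joint red_flap above 1.85 rad and contact force between blank and red_flap above 1.5 N and horizontal distance between red_screw_c0 and blank between 0.1105 and 0.1145 m), for 0.15 s.
At the end, for the whole second after the job is handed in: Red flap down (above 1.85 rad), blue still up (below 0.1); blank flat on the bed, released, at rest, its end within 2 mm of the red stop's face, its long edge within 2 mm of the fence and parallel to it within 0.015 rad; red stop within 1.5 mm of its setting; nothing else disturbed (value of joint red_flap above 1.85 rad and value of joint blue_flap below 0.1 rad and horizontal distance between red_screw_c0 and blank between 0.1105 and 0.1145 m and x of blank in the frame of fence_line between -0.032 and -0.028 m and angle between the y axis of blank and the y axis of jig, either way round below 0.015 rad and z of blank in the frame of fence_line below 0.002 m and angle between blank's own z axis and vertical below 0.03 rad and value of joint red_slide between -0.0015 and 0.0015 m and linear speed of blank below 0.01 m/s); the robot touches nothing.
It fails at once if the blank is driven against the red stop with more than 12 N (contact force between blank and red_flap above 12 N).
It fails at once if the red stop is shoved more than 1.5 mm out of its setting (value of joint red_slide above 0.0015 m or value of joint red_slide below -0.0015 m).
It fails at once if the robot pushes the red flap with more than 20 N (contact force between the arm and red_flap above 20 N).
It fails at once if the blue stop is tipped (value of joint blue_flap above 0.4 rad).
It fails at once if another thing on the bench is moved by more than 20 mm (distance of any of wheel_a, wheel_b, pencil, try_square, tape_measure, offcut_a from where it was at the start of the episode above 0.02 m).
It also fails if it takes over 72 s, if anything falls off the work surface, if the arm or the gripper's body presses on something with over 40 N, if the wrist force passes 120 N, or if a joint passes its speed limit or range.

## Working session

There is one attempt and no reset: what is moved stays moved. The work goes in short steps, Python scripts to look and compute and a shell command to move; the robot and the scene stay as the last step left them, time stands still between calls to the robot, and variables do not carry over. Pictures are saved under pics/ and viewed, at most 10 in all, crops included, and the job is handed in when it is done.

```bash
mkdir -p pics; ls
python3 - <<'E'
from plant import *
import cv2,numpy as np
s=sense();print({k:np.round(v,3).tolist() for k,v in s.items()},grasp_offset)
for n in("scene","top"):
    d=get_image(n);cv2.imwrite(f"pics/{n}0.png",d["color"][:,:,::-1]);np.savez(f"pics/{n}0.npz",**d)
    print(n,np.round(d["K"],1).tolist(),np.round(d["R"],3).tolist(),np.round(d["t"],3))
E
```

```text
pics
{'time': 0.0, 'joint_pos': [-68.347, 18.438, -4.015, 83.174, 1.294, 78.541, -3.259], 'qd': [-0.051, -0.082, -0.067, 0.087, -0.045, 0.07, 0.087], 'joint_torque': [-0.0, -49.358, -0.383, -31.434, 0.013, 0.011, 0.0], 'ee_pos': [0.231, 0.607, 0.23], 'orientation': [[-0.935, 0.356, -0.001], [0.356, 0.935, -0.002], [-0.0, -0.002, -1.0]], 'force': [-0.241, 0.148, 0.044], 'ft_torque': [0.059, -0.029, 0.02], 'finger_force': 0.0, 'width': 1.0} 0.0187
scene [[408.5, 0.0, 325.0], [0.0, 408.5, 199.8], [0.0, 0.0, 1.0]] [[-0.868, 0.497, 0.009], [0.412, 0.731, -0.544], [-0.277, -0.468, -0.839]] [ 0.375 -0.118  1.636]
top [[458.7, 0.0, 315.0], [0.0, 458.7, 200.7], [0.0, 0.0, 1.0]] [[0.005, -1.0, -0.02], [-0.996, -0.003, -0.087], [0.087, 0.02, -0.996]] [-0.007  0.468  1.421]
```

View pics/top0.png

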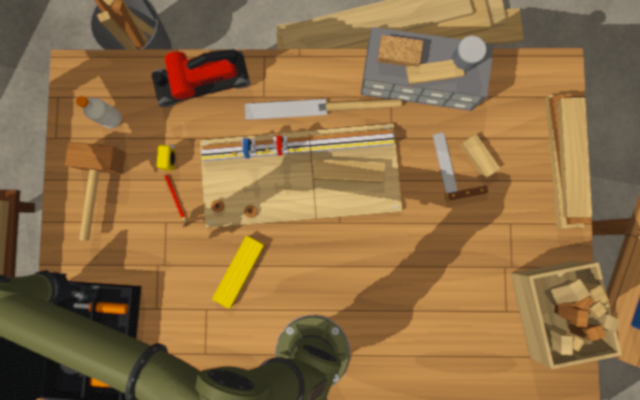

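View pics/scene0.png

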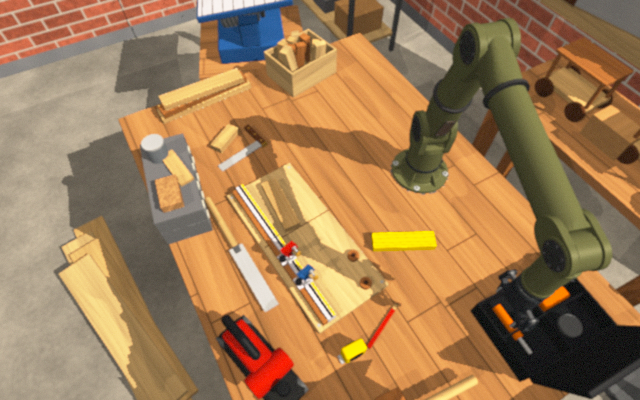

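Top view: jig bed spans about (201,141)–(402,210). The red stop is at (280,146), the blue at (248,148), and the blank is to the right near (352,172). Wheels lie at (218,206) and (250,210). Next I zoom in.

Run:
```python
import cv2
a=cv2.imread("pics/top0.png")[115:235,195:410];cv2.imwrite("pics/c1.png",cv2.resize(a,None,fx=3.7,fy=3.7,interpolation=cv2.INTER_CUBIC))
a=cv2.imread("pics/scene0.png")[155:335,220:390];cv2.imwrite("pics/c2.png",cv2.resize(a,None,fx=3.3,fy=3.3,interpolation=cv2.INTER_CUBIC))
```

```text
(no output)
```

View pics/c1.png

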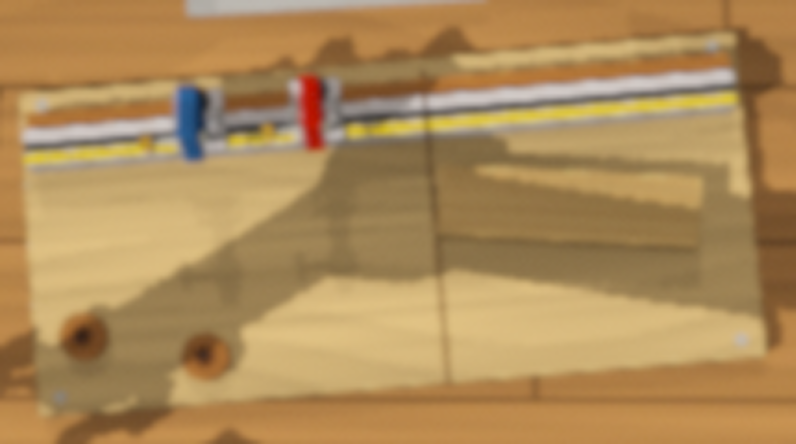

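View pics/c2.png

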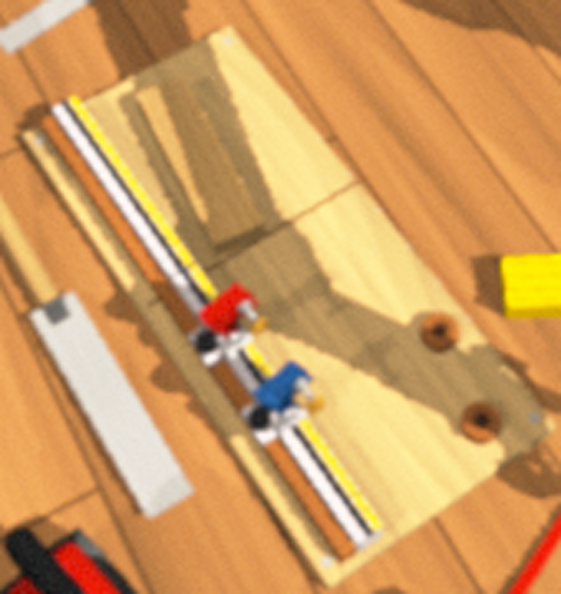

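Crop 1 (×3.7, offset 195,115): bed corners are at about (22,93), (735,32), (765,355) and (40,413). Red flap is at (313,113), blue at (190,122). The blank's top is about (437,165)–(700,178)–(697,246)–(440,237). Crop 2 confirms this, and the red stop is nearer the blank.

```bash
cat > h.py <<'E'
import numpy as np
def ray(d,uv,z):
    K,R,t=d["K"],d["R"],d["t"];C=-R.T@t
    r=R.T@np.linalg.inv(K)@np.array([uv[0],uv[1],1.]);return C+r*(z-C[2])/r[2]
E
python3 - <<'E'
from h import *
np.set_printoptions(precision=4,suppress=True)
d=dict(np.load("pics/top0.npz"));e=dict(np.load("pics/scene0.npz"))
f=lambda p,z:ray(d,(195+(p[0]+.5)/3.7-.5,115+(p[1]+.5)/3.7-.5),z)
g=lambda p,z:ray(e,(220+(p[0]+.5)/3.3-.5,155+(p[1]+.5)/3.3-.5),z)
print("cam",-d["R"].T@d["t"])
c=np.array([f(p,.018)[:2] for p in[(22,93),(735,32),(765,355),(40,413)]]);print(c,c.mean(0))
cs=np.array([g(p,.018)[:2] for p in[(328,583),(24,133),(222,28),(548,430)]]);print(cs,cs.mean(0))
for q in(c,cs):
    v=q[0]-q[1]+q[3]-q[2];w=q[1]-q[2]+q[0]-q[3];print(np.linalg.norm(v)/2,np.linalg.norm(w)/2,np.degrees([np.arctan2(-v[0],v[1]),np.arctan2(w[1],w[0])]))
m=(c.mean(0)+cs.mean(0))/2
for n,p,z in[("red top",(313,76),.115),("redbot",(316,148),.06),("blue",(190,90),.115),("bluebot",(193,158),.06)]:print(n,f(p,z))
b=np.array([f(p,.048)[:2] for p in[(437,165),(700,178),(697,246),(440,237)]]);print(b,b.mean(0))
print("scene blank", [g(p,.048)[:2] for p in [(215,250),(265,225)]])
for p in[(437,237)]:print("kerf",f((443,380),.018),f((432,140),.018))
E
```

```text
cam [ 0.3424 -0.0348  1.4559]
[[ 0.6624  0.3621]
 [ 0.7159 -0.2532]
 [ 0.4375 -0.2758]
 [ 0.3859  0.3393]] [0.5504 0.0431]
[[ 0.6607  0.3607]
 [ 0.7141 -0.2536]
 [ 0.4482 -0.2783]
 [ 0.3946  0.3379]] [0.5544 0.0417]
0.6174394157385593 0.27832263862335527 [4.8805 4.6635]
0.6175299924843812 0.26705183177232905 [4.976  5.0972]
red top [0.6548 0.1003 0.115 ]
redbot [0.6065 0.1026 0.06  ]
blue [0.6433 0.1994 0.115 ]
bluebot [0.5979 0.2054 0.06  ]
[[ 0.5944  0.0018]
 [ 0.5837 -0.2183]
 [ 0.5264 -0.2153]
 [ 0.5335 -0.001 ]] [ 0.5595 -0.1082]
scene blank [array([0.5982, 0.0056]), array([0.5379, 0.0047])]
kerf [ 0.4153 -0.0034  0.018 ] [0.6215 0.007  0.018 ]
```

```bash
python3 -m creep '[[-0.3,-0.154,0.02,-0.45],[-0.3,-0.154,0.02,-0.45],[-0.3,-0.154,0.02,-0.45],[-0.3,-0.154,0.02,-0.45],[-0.3,-0.154,0.02,-0.45],[-0.3,-0.154,0.02,-0.45],[-0.3,-0.154,0.02,-0.45],[-0.3,-0.154,0.02,-0.45]]' -1 30
cat >> h.py <<'E'
th=np.radians(4.9);X=np.array([np.cos(th),np.sin(th),0]);Y=np.array([-np.sin(th),np.cos(th),0]);O=np.array([.549,.0425,0])
def j(p): p=np.asarray(p)-O; return np.round([p@X,p@Y,p[2]],4)
def to(x,y,z):
    from plant import sense
    s=sense();R=np.array(s["orientation"]);D=O+X*x+Y*y+np.array([0,0,z])-s["ee_pos"]
    t=np.degrees(np.arctan2(Y[1],Y[0])-np.arctan2(R[1,1],R[0,1]))
    print("t",s["time"],"jig",j(s["ee_pos"]),"tool shift",np.round(R.T@D,4),"yaw",np.round(-np.radians(t),3),"F jig",np.round([np.dot(s["force"],X),np.dot(s["force"],Y),s["force"][2]],2),"w",s["width"])
E
python3 -c "from h import *;to(.137,.052,.17)"
```

```text
time: 0.77
ee_pos: [0.4529, 0.3602, 0.2114]
orientation: [[-0.996, -0.086, -0.0], [-0.086, 0.996, -0.0], [0.0, -0.0, -1.0]]
force: [1.0, 0.7, 0.3]
width: 0.0
finger_force: 0.0
t 0.7667 jig [-0.0686  0.3248  0.2114] tool shift [-0.2054 -0.2729  0.0414] yaw 0.001 F jig [1.02 0.6  0.29] w 9.937384953054321e-05
```

```bash
python3 -m creep '[[-0.205,-0.273,0.041,0],[-0.205,-0.273,0.041,0],[-0.205,-0.273,0.041,0],[-0.205,-0.273,0.041,0],[-0.205,-0.273,0.041,0],[-0.205,-0.273,0.041,0],[-0.205,-0.273,0.041,0],[-0.205,-0.273,0.041,0]]' 
python3 -m creep '[[0,0,0,0],[0,0,0,0],[0,0,0,0],[0,0,0,0],[0,0,0,0],[0,0,0,0],[0,0,0,0],[0,0,0,0]]' >/dev/null
python3 - <<'E'
from h import *
to(.137,.052,.098)
from plant import *
import cv2
s=sense();d=get_image("wrist");cv2.imwrite("pics/w1.png",d["color"][:,:,::-1]);np.savez("pics/w1.npz",K=d["K"],T=d["T_tool_cam"],R=s["orientation"],p=s["ee_pos"]);print(np.round(d["T_tool_cam"],3))
E
```

```text
time: 1.43
ee_pos: [0.6736, 0.114, 0.1713]
orientation: [[-0.996, -0.086, -0.001], [-0.086, 0.996, -0.0], [0.001, 0.0, -1.0]]
force: [0.3, 0.7, -0.2]
width: 0.004
finger_force: 0.0
t 2.1 jig [0.1295 0.0631 0.1724] tool shift [-0.0074 -0.0111  0.0744] yaw 0.002 F jig [0.14 0.1  0.59] w 0.00014319685421170482
[[-0.    -0.944 -0.329  0.084]
 [ 1.     0.    -0.001 -0.001]
 [ 0.001 -0.329  0.944 -0.141]
 [ 0.     0.     0.     1.   ]]
```

View pics/w1.png

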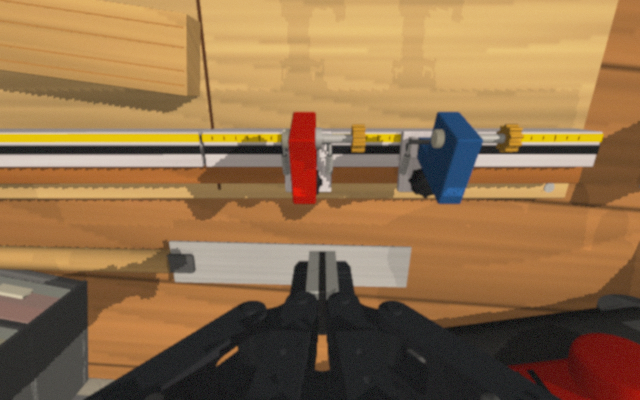

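Wrist view: red flap's top spans (303,113)–(304,203), blue's is near (455,150). The fence's front edge is at row 131, the kerf at (210,125). The blank's corner is at (193,95).

```bash
cat >> h.py <<'E'
def wray(f,uv,z):
    d=np.load(f);T=d["T"];R=d["R"];C=d["p"]+R@T[:3,3];r=R@T[:3,:3]@np.linalg.inv(d["K"])@np.array([uv[0],uv[1],1.]);return j(C+r*(z-C[2])/r[2])
E
python3 - <<'E'
from h import *
f="pics/w1.npz"
for n,p,z in[("fence front L",(5,130),.05),("fence front R",(600,132),.05),("fence R end",(603,133),.05),("red back top",(304,203),.117),("red front",(304,113),.13),("red L",(291,190),.118),("red R",(317,190),.118),("brass",(358,138),.1),("kerf",(204,129),.05),("kerf",(199,10),.018),("blank corner far/left bottom",(197,96),.018),("blank top corners",(190,80),.048),("blank top near edge",(193,16),.048),("edge",(5,58),.048)]:print(n,wray(f,p,z))
E
```

```text
fence front L [ 0.0728 -0.2037  0.05  ]
fence front R [0.0736 0.2947 0.05  ]
fence R end [0.0744 0.2975 0.05  ]
red back top [0.1137 0.0496 0.117 ]
red front [0.0546 0.0514 0.13  ]
red L [0.1042 0.0412 0.118 ]
red R [0.1042 0.0584 0.118 ]
brass [0.0725 0.0863 0.1   ]
kerf [ 0.0717 -0.037   0.05  ]
kerf [-0.0221 -0.041   0.018 ]
blank corner far/left bottom [ 0.0457 -0.0516  0.018 ]
blank top corners [ 0.0335 -0.0442  0.048 ]
blank top near edge [-0.0113 -0.0357  0.048 ]
edge [ 0.0177 -0.1871  0.048 ]
```

```bash
sed -i 's/O=np.array.*/O=np.array([.549,.0425,0])+.0025*X/' h.py
python3 -m creep '[[-0.012,-0.013,0,0],[-0.012,-0.013,0.02,0],[-0.012,-0.013,0.04,0],[-0.012,-0.013,0.06,0],[-0.012,-0.013,0.072,0],[-0.012,-0.013,0.072,0],[-0.012,-0.013,0.072,0],[-0.012,-0.013,0.072,0]]' && python3 -c "from h import *;to(.12,.05,.1)"
```

```text
time: 2.82
ee_pos: [0.6868, 0.1039, 0.1014]
orientation: [[-0.996, -0.086, 0.002], [-0.086, 0.996, 0.0], [-0.002, 0.0, -1.0]]
force: [0.9, 0.4, 0.7]
width: 0.002
finger_force: 0.0
t 2.8167 jig [0.14   0.0494 0.1014] tool shift [0.02   0.0006 0.0014] yaw 0.001 F jig [0.94 0.31 0.73] w 0.001977054252855786
```

```bash
python3 -m creep '[[0.004,0,0.001,0],[0.008,0,0.001,0],[0.012,0,0.001,0],[0.016,0,0.001,0],[0.02,0,0.001,0],[0.024,0,0.001,0],[0.028,0,0.001,0],[0.032,0,0.001,0]]' >/dev/null&& python3 -c "from h import *;to(.12,.05,.1)"
python3 -m creep '[[0.004,0,0,0],[0.008,0,0,0],[0.012,0,0,0],[0.016,0,0,0],[0.02,0,0,0],[0.024,0,0,0],[0.027,0,0,0],[0.03,0,0,0]]' >/dev/null&& python3 -c "from h import *;to(.12,.05,.1)"
```

```text
t 3.4833 jig [0.1107 0.0493 0.1023] tool shift [-0.0093  0.0007  0.0024] yaw 0.001 F jig [ 5.09 -0.02  4.07] w -0.0012944136503304482
t 4.15 jig [0.0752 0.0493 0.0977] tool shift [-0.0448  0.0007 -0.0025] yaw 0.001 F jig [ 1.16  0.38 -0.81] w 0.002520010041828071
```

```bash
python3 -m creep '[[0.003,0,0,0],[0.006,0,0,0],[0.009,0,0,0],[0.012,0,0,0],[0.015,0,0,0],[0.015,0,0,0],[0.015,0,0,0],[0.015,0,0,0]]' >/dev/null&& python3 -c "from h import *;to(.12,.05,.1)"
python3 -m creep '[[0,0,-0.02,0],[0,0,-0.04,0],[0,0,-0.08,0],[0,0,-0.1,0],[0,0,-0.1,0],[0,0,-0.1,0],[0,0,-0.1,0],[0,0,-0.1,0]]' 1 >/dev/null
python3 - <<'E'
from h import *
to(-.08,-.15,.15)
from plant import *
import cv2
s=sense();d=get_image("wrist");cv2.imwrite("pics/w2.png",d["color"][:,:,::-1]);np.savez("pics/w2.npz",K=d["K"],T=d["T_tool_cam"],R=s["orientation"],p=s["ee_pos"])
E
```

```text
t 4.8167 jig [0.0623 0.0493 0.0991] tool shift [-0.0577  0.0007 -0.0009] yaw 0.001 F jig [ 0.55 -0.71  0.58] w 0.003616643801138672
t 5.4833 jig [0.0612 0.0492 0.1973] tool shift [ 0.1412 -0.1991  0.0478] yaw 0.001 F jig [ 0.18 -0.11  0.55] w 0.9990347249139001
```

View pics/w2.png

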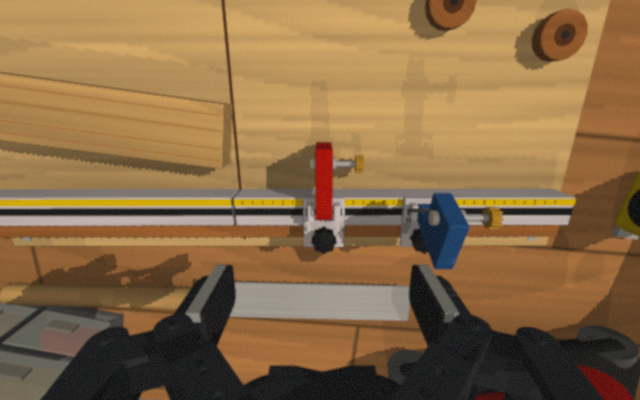

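Red flap is down: arm at (322,180), nylon tip at (312,165) and brass head at (359,163). Blue is still up. The blank's end corners are at about (230,103) and (222,158).

```bash
python3 - <<'E'
from h import *
f="pics/w2.npz"
for n,p,z in[("near L top",(230,103),.048),("far L top",(222,160),.048),("near edge",(5,73),.048),("nylon",(311,165),.033),("red face",(316,165),.033),("fence front bottom",(100,190),.018),("fence top L",(100,199),.05)]:print(n,wray(f,p,z))
E
python3 -m creep '[[0.141,-0.199,0.048,0],[0.141,-0.199,0.048,0],[0.141,-0.199,0.048,0],[0.141,-0.199,0.048,0],[0.141,-0.199,0.048,0],[0.141,-0.199,0.048,0],[0.141,-0.199,0.048,0],[0.141,-0.199,0.048,0]]' >/dev/null
python3 -c "from h import *;to(-.085,-.15,.018)"
```

```text
near L top [-0.0173 -0.0349  0.048 ]
far L top [ 0.0344 -0.0475  0.048 ]
near edge [-0.0421 -0.2288  0.048 ]
nylon [0.0424 0.0367 0.033 ]
red face [0.0423 0.0417 0.033 ]
fence front bottom [ 0.0733 -0.1934  0.018 ]
fence top L [ 0.073  -0.1715  0.05  ]
t 6.2 jig [-0.081  -0.1519  0.1498] tool shift [0.0037 0.0018 0.1318] yaw -0.005 F jig [0.05 0.39 0.54] w 0.9979050629347068
```

```bash
python3 -m creep '[[0.004,0.002,0.035,0],[0.004,0.002,0.07,0],[0.004,0.002,0.095,0],[0.004,0.002,0.115,0],[0.004,0.002,0.125,0],[0.004,0.002,0.131,0],[0.004,0.002,0.131,0],[0.004,0.002,0.131,0]]' >/dev/null
python3 -c "from h import *;to(0.0,-.15,.018)"
python3 -m creep '[[-0.005,0,0,0],[-0.01,0,0,0],[-0.015,0,0,0],[-0.02,0,0,0],[-0.025,0,0,0],[-0.03,0,0,0],[-0.035,0,0,0],[-0.04,0,0,0]]' >/dev/null
python3 -c "from h import *;to(0.0,-.15,.018)"
```

```text
t 6.8667 jig [-0.0818 -0.1476  0.0206] tool shift [-0.0818 -0.0025  0.0027] yaw 0.001 F jig [ 1.21 -0.68  0.3 ] w 0.9993740760142504
t 7.5333 jig [-0.043  -0.1481  0.0199] tool shift [-0.043  -0.0019  0.0018] yaw 0.0 F jig [-3.17  0.21  2.44] w 1.0015918988035954
```

```bash
python3 -m creep '[[-0.004,0,0.002,0],[-0.008,0,0.002,0],[-0.012,0,0.002,0],[-0.016,0,0.002,0],[-0.02,0,0.002,0],[-0.024,0,0.002,0],[-0.027,0,0.002,0],[-0.03,0,0.002,0]]' >/dev/null
python3 -c "from h import *;to(0.0,-.15,.018)"
python3 -m creep '[[-0.001,0,0,0],[-0.002,0,0,0],[-0.003,0,0,0],[-0.004,0,0,0],[-0.005,0,0,0],[-0.006,0,0,0],[-0.007,0,0,0],[-0.007,0,0,0]]' >/dev/null
python3 -c "from h import *;to(0.0,-.15,.018)"
```

```text
t 8.2 jig [-0.0124 -0.1476  0.0179] tool shift [-0.0124 -0.0024 -0.0001] yaw 0.001 F jig [-0.21 -0.15 -0.39] w 0.9992598059956473
t 8.8667 jig [-0.0054 -0.1478  0.0181] tool shift [-0.0054 -0.0022  0.0001] yaw 0.001 F jig [-0.64 -0.75 -0.39] w 1.0020584573640405
```

```bash
python3 -m creep '[[-0.001,0,0,0],[-0.002,0,0,0],[-0.003,0,0,0],[-0.003,0,0,0],[-0.004,0,0,0],[-0.004,0,0,0],[-0.004,0,0,0],[-0.004,0,0,0]]' >/dev/null
python3 -c "from h import *;to(0.0,-.15,.018)"
python3 -m creep '[[-0.001,0,0,0],[-0.002,0,0,0],[-0.003,0,0,0],[-0.003,0,0,0],[-0.003,0,0,0],[-0.003,0,0,0],[-0.003,0,0,0],[-0.003,0,0,0]]' >/dev/null
python3 - <<'E'
from h import *
to(0,-.15,.018)
from plant import *
import cv2
s=sense();d=get_image("wrist");cv2.imwrite("pics/w3.png",d["color"][:,:,::-1]);np.savez("pics/w3.npz",K=d["K"],T=d["T_tool_cam"],R=s["orientation"],p=s["ee_pos"])
E
```

```text
t 9.5333 jig [-0.0016 -0.1478  0.018 ] tool shift [-0.0016 -0.0022  0.    ] yaw 0.001 F jig [-0.55 -0.07  0.11] w 1.0001620305242371
t 10.2 jig [ 0.     -0.1478  0.0179] tool shift [ 0.     -0.0022 -0.0001] yaw 0.001 F jig [-5.03 -0.56  4.88] w 0.9972686452983136
```

View pics/w3.png

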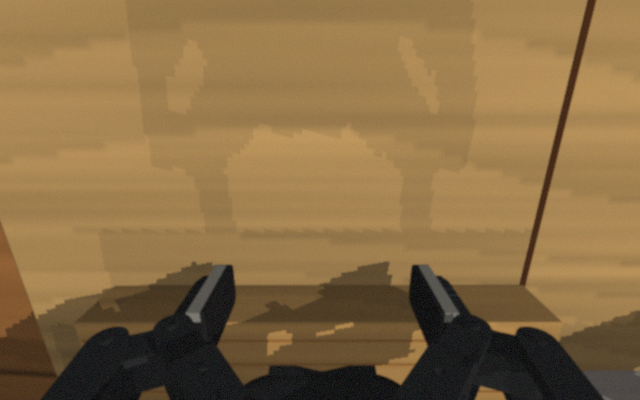

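The blank is pressed along the fence at 5 N. Its lower front corners are at about (113,286) and (524,286).

```bash
python3 - <<'E'
from h import *
for p in[(113,286),(524,286)]:print(wray("pics/w3.npz",p,.018))
E
python3 -m creep '[[0.01,0,0,0],[0.03,0,0,0],[0.04,0,-0.03,0],[0.04,0,-0.06,0],[0.04,0,-0.09,0],[0.04,0,-0.09,0],[0.04,0,-0.09,0],[0.04,0,-0.09,0]]' -1 >/dev/null
python3 -c "from h import *;to(.04,-.3,.11)"
```

```text
[ 0.012 -0.261  0.018]
[ 0.0118 -0.041   0.018 ]
t 10.9167 jig [-0.0388 -0.1475  0.1077] tool shift [-0.0787 -0.1525 -0.0023] yaw 0.001 F jig [ 0.93  0.21 -0.76] w 0.0005044817185574271
```

```bash
python3 -m creep '[[-0.079,-0.153,-0.002,0],[-0.079,-0.153,-0.002,0],[-0.079,-0.153,-0.002,0],[-0.079,-0.153,-0.002,0],[-0.079,-0.153,-0.002,0],[-0.079,-0.153,-0.002,0],[-0.079,-0.153,-0.002,0],[-0.079,-0.153,-0.002,0]]' >/dev/null
python3 -m creep '[[0,0,0.03,0],[0,0,0.05,0],[0,0,0.07,0],[0,0,0.08,0],[0,0,0.083,0],[0,0,0.083,0],[0,0,0.083,0],[0,0,0.083,0]]' >/dev/null
python3 -c "from h import *;to(.041,-.28,.027)"
```

```text
t 12.25 jig [ 0.0414 -0.301   0.0287] tool shift [0.0004 0.021  0.0017] yaw 0.001 F jig [-0.13 -0.1  -0.21] w 0.0032256167891541094
```

```bash
python3 -m creep '[[0,0.005,0.001,0],[0,0.01,0.001,0],[0,0.015,0.001,0],[0,0.02,0.001,0],[0,0.025,0.001,0],[0,0.03,0.001,0],[0,0.035,0.001,0],[0,0.04,0.001,0]]' >/dev/null
python3 -c "from h import *;to(.041,-.28,.027)"
python3 -m creep '[[0,0.004,0,0],[0,0.008,0,0],[0,0.012,0,0],[0,0.016,0,0],[0,0.02,0,0],[0,0.024,0,0],[0,0.028,0,0],[0,0.032,0,0]]' >/dev/null
python3 -c "from h import *;to(.041,-.216,.027)"
```

```text
t 12.9167 jig [ 0.0403 -0.2608  0.0261] tool shift [-0.0007 -0.0192 -0.0009] yaw 0.0 F jig [ 0.09 -1.53 -0.15] w -0.0018032076351456
t 13.5833 jig [ 0.0403 -0.2285  0.0261] tool shift [-0.0007  0.0125 -0.0009] yaw 0.001 F jig [ 1.29 -2.01  0.42] w -0.001378274556566379
```

```bash
python3 -m creep '[[0,0.002,0,0],[0,0.004,0,0],[0,0.006,0,0],[0,0.008,0,0],[0,0.01,0,0],[0,0.012,0,0],[0,0.013,0,0],[0,0.014,0,0]]' >/dev/null
python3 - <<'E'
from h import *
to(0.041,-.2,.026)
from plant import *
import cv2
s=sense();d=get_image("wrist");cv2.imwrite("pics/w4.png",d["color"][:,:,::-1]);np.savez("pics/w4.npz",K=d["K"],T=d["T_tool_cam"],R=s["orientation"],p=s["ee_pos"])
E
```

```text
t 14.25 jig [ 0.0404 -0.2147  0.0261] tool shift [-0.0006  0.0147  0.0001] yaw 0.001 F jig [ 0.27 -1.26  0.59] w 0.0013602145896584846
```

View pics/w4.png

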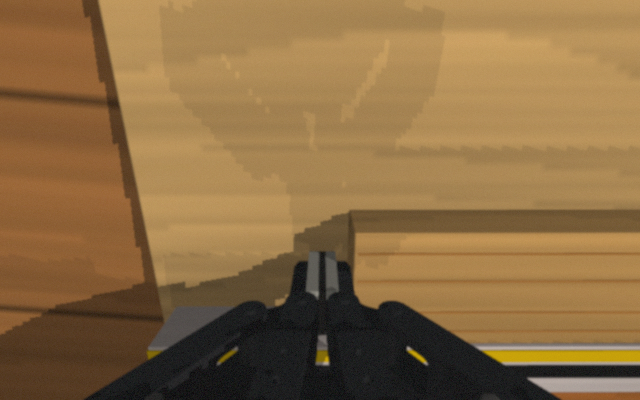

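The blank's lower edge is along row 210, parallel to the fence, and its end is at column 350 in touch with the finger.

```bash
python3 - <<'E'
from h import *
print(wray("pics/w4.npz",(350,211),.018),wray("pics/w4.npz",(636,209),.018))
E
python3 -m creep '[[0,0.001,0,0],[0,0.002,0,0],[0,0.003,0,0],[0,0.004,0,0],[0,0.005,0,0],[0,0.006,0,0],[0,0.006,0,0],[0,0.006,0,0]]' >/dev/null
python3 -c "from h import *;to(.041,-.2,.026)"
```

```text
[ 0.0124 -0.2015  0.018 ] [ 0.0112 -0.0539  0.018 ]
t 14.9667 jig [ 0.0404 -0.2085  0.026 ] tool shift [-0.0006  0.0085  0.    ] yaw 0.001 F jig [ 0.47 -1.34  1.7 ] w -4.081405798595594e-05
```

```bash
cat > chk.py <<'E'
from h import *
from plant import sense
s=sense();F=np.dot(s["force"],Y);print(s["time"],j(s["ee_pos"]),round(F,2));raise SystemExit(int(F<-4))
E
python3 -m creep '[[0,0.0002,0,0],[0,0.0004,0,0],[0,0.0006,0,0],[0,0.0008,0,0],[0,0.001,0,0],[0,0.001,0,0],[0,0.001,0,0],[0,0.001,0,0]]' >/dev/null; python3 chk.py &&
python3 -m creep '[[0,0.0002,0,0],[0,0.0004,0,0],[0,0.0006,0,0],[0,0.0008,0,0],[0,0.001,0,0],[0,0.001,0,0],[0,0.001,0,0],[0,0.001,0,0]]' >/dev/null && python3 chk.py &&
python3 -m creep '[[0,0.0002,0,0],[0,0.0004,0,0],[0,0.0006,0,0],[0,0.0008,0,0],[0,0.001,0,0],[0,0.001,0,0],[0,0.001,0,0],[0,0.001,0,0]]' >/dev/null && python3 chk.py &&
python3 -m creep '[[0,0.0002,0,0],[0,0.0004,0,0],[0,0.0006,0,0],[0,0.0008,0,0],[0,0.001,0,0],[0,0.001,0,0],[0,0.001,0,0],[0,0.001,0,0]]' >/dev/null && python3 chk.py &&
python3 -m creep '[[0,0.0002,0,0],[0,0.0004,0,0],[0,0.0006,0,0],[0,0.0008,0,0],[0,0.001,0,0],[0,0.001,0,0],[0,0.001,0,0],[0,0.001,0,0]]' >/dev/null && python3 chk.py &&
python3 -m creep '[[0,0.0002,0,0],[0,0.0004,0,0],[0,0.0006,0,0],[0,0.0008,0,0],[0,0.001,0,0],[0,0.001,0,0],[0,0.001,0,0],[0,0.001,0,0]]' >/dev/null && python3 chk.py
```

```text
15.6333 [ 0.0404 -0.2078  0.0261] -2.61
16.3 [ 0.0403 -0.2067  0.026 ] -1.91
16.9667 [ 0.0403 -0.2057  0.026 ] -2.38
17.6333 [ 0.0403 -0.2047  0.026 ] -3.96
18.3 [ 0.0403 -0.2037  0.026 ] -2.7
18.9667 [ 0.0403 -0.2027  0.026 ] -2.85
```

```bash
sed -i 's/F<-4/F<-4.8/' chk.py
python3 -m creep '[[0,0.0002,0,0],[0,0.0004,0,0],[0,0.0006,0,0],[0,0.0008,0,0],[0,0.001,0,0],[0,0.001,0,0],[0,0.001,0,0],[0,0.001,0,0]]' >/dev/null; python3 chk.py &&
python3 -m creep '[[0,0.0002,0,0],[0,0.0004,0,0],[0,0.0006,0,0],[0,0.0008,0,0],[0,0.001,0,0],[0,0.001,0,0],[0,0.001,0,0],[0,0.001,0,0]]' >/dev/null && python3 chk.py &&
python3 -m creep '[[0,0.0002,0,0],[0,0.0004,0,0],[0,0.0006,0,0],[0,0.0008,0,0],[0,0.001,0,0],[0,0.001,0,0],[0,0.001,0,0],[0,0.001,0,0]]' >/dev/null && python3 chk.py &&
python3 -m creep '[[0,0.0002,0,0],[0,0.0004,0,0],[0,0.0006,0,0],[0,0.0008,0,0],[0,0.001,0,0],[0,0.001,0,0],[0,0.001,0,0],[0,0.001,0,0]]' >/dev/null && python3 chk.py &&
python3 -m creep '[[0,0.0002,0,0],[0,0.0004,0,0],[0,0.0006,0,0],[0,0.0008,0,0],[0,0.001,0,0],[0,0.001,0,0],[0,0.001,0,0],[0,0.001,0,0]]' >/dev/null && python3 chk.py &&
python3 -m creep '[[0,0.0002,0,0],[0,0.0004,0,0],[0,0.0006,0,0],[0,0.0008,0,0],[0,0.001,0,0],[0,0.001,0,0],[0,0.001,0,0],[0,0.001,0,0]]' >/dev/null && python3 chk.py &&
python3 -m creep '[[0,0.0002,0,0],[0,0.0004,0,0],[0,0.0006,0,0],[0,0.0008,0,0],[0,0.001,0,0],[0,0.001,0,0],[0,0.001,0,0],[0,0.001,0,0]]' >/dev/null && python3 chk.py
```

```text
19.6333 [ 0.0403 -0.2017  0.026 ] -2.75
20.3 [ 0.0403 -0.2007  0.026 ] -2.13
20.9667 [ 0.0404 -0.1997  0.026 ] -3.9
21.6333 [ 0.0403 -0.1987  0.026 ] -3.33
22.3 [ 0.0403 -0.1977  0.026 ] -3.0
22.9667 [ 0.0403 -0.1967  0.026 ] -3.54
23.6333 [ 0.0403 -0.1964  0.0261] -5.28
```

```bash
python3 -m creep '[[0,0.0001,0,0],[0,0.0002,0,0],[0,0.0003,0,0],[0,0.0004,0,0],[0,0.0004,0,0],[0,0.0004,0,0],[0,0.0004,0,0],[0,0.0004,0,0]]' >/dev/null; python3 chk.py
```

```text
24.3 [ 0.0403 -0.1963  0.0261] -5.14
```

```bash
python3 -m creep '[[0,0.0001,0,0],[0,0.0002,0,0],[0,0.0003,0,0],[0,0.0004,0,0],[0,0.0005,0,0],[0,0.0005,0,0],[0,0.0005,0,0],[0,0.0005,0,0]]' >/dev/null; python3 chk.py
```

```text
24.9667 [ 0.0402 -0.1963  0.0261] -6.39
```

```bash
python3 -m creep '[[0,0.0001,0,0],[0,0.0002,0,0],[0,0.0003,0,0],[0,0.0003,0,0],[0,0.0003,0,0],[0,0.0003,0,0],[0,0.0003,0,0],[0,0.0003,0,0]]' >/dev/null; python3 chk.py
python3 -m creep '[[0,-0.001,0,0],[0,-0.002,0,0],[0,-0.006,0,0],[0,-0.012,0,0],[0,-0.02,0,0],[0,-0.025,0,0],[0,-0.025,0,0],[0,-0.025,0,0]]' >/dev/null
python3 -m creep '[[0.02,0,-0.04,0],[0.02,0,-0.08,0],[0.02,0,-0.12,0],[0.02,0.03,-0.14,0],[0.02,0.06,-0.14,0],[0.02,0.1,-0.14,0],[0.02,0.12,-0.14,0],[0.02,0.12,-0.14,0]]' >/dev/null
python3 - <<'E'
from h import *
to(0.041,-.2,.026)
from plant import *
import cv2
s=sense();d=get_image("wrist");cv2.imwrite("pics/w5.png",d["color"][:,:,::-1]);np.savez("pics/w5.npz",K=d["K"],T=d["T_tool_cam"],R=s["orientation"],p=s["ee_pos"])
E
```

```text
25.6333 [ 0.0402 -0.1963  0.0261] -7.07
t 26.9667 jig [ 0.0208 -0.0914  0.166 ] tool shift [-0.019  -0.1094  0.1395] yaw 0.01 F jig [-0.11 -0.1  -0.68] w -0.000461178727292957
```

View pics/w5.png

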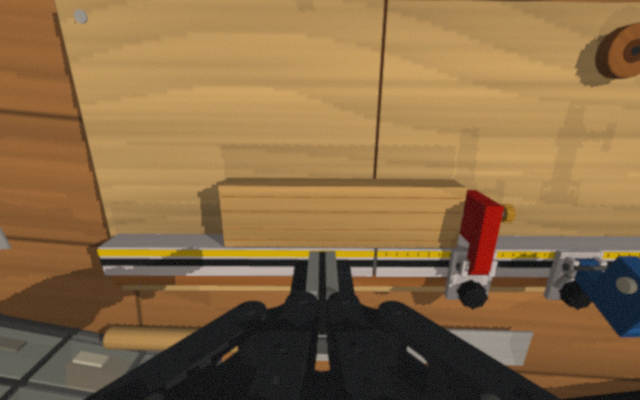

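The blank lies along the fence, its end at the red foot (465,188). Blue is up and the red stop is in place. Checking flushness numerically.

Run:
```python
from h import *
f="pics/w5.npz"
for p,z in[((222,184),.048),((460,187),.048),((222,178),.018),((460,181),.018),((110,236),.018),((520,238),.018),((110,248),.05),((600,251),.05)]:print(p,z,wray(f,p,z))
import cv2
a=cv2.imread("pics/w5.png")
cv2.imwrite("pics/c5.png",cv2.resize(a[170:270,200:520],None,fx=2.5,fy=5,interpolation=cv2.INTER_CUBIC))
```

```text
(222, 184) 0.048 [ 0.01   -0.1795  0.048 ]
(460, 187) 0.048 [0.0108 0.0286 0.048 ]
(222, 178) 0.018 [ 0.0125 -0.1888  0.018 ]
(460, 181) 0.018 [0.0134 0.0419 0.018 ]
(110, 236) 0.018 [ 0.0752 -0.3098  0.018 ]
(520, 238) 0.018 [0.0738 0.114  0.018 ]
(110, 248) 0.05 [ 0.0721 -0.2886  0.05  ]
(600, 251) 0.05 [0.0714 0.1692 0.05  ]
```

View pics/c5.png

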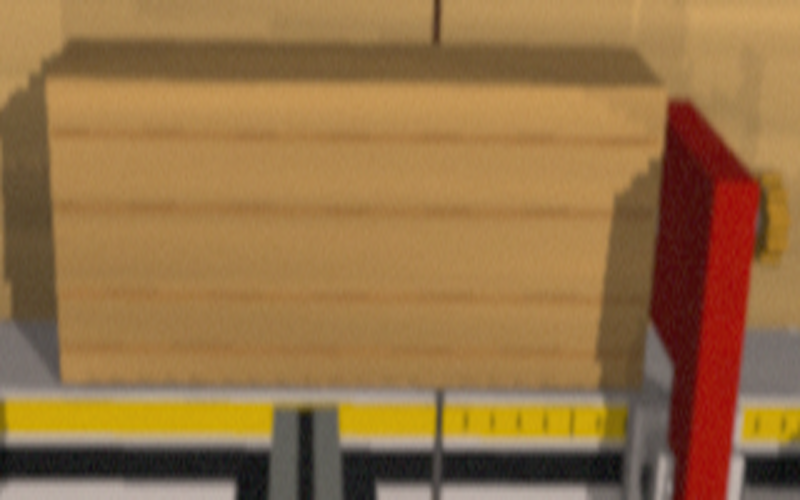

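```bash
python3 -m creep '[[0.04,0.011,0,0],[0.061,0.011,0,0],[0.061,0.011,0.03,0],[0.061,0.011,0.07,0],[0.061,0.011,0.1,0],[0.061,0.011,0.13,0],[0.061,0.011,0.146,0],[0.061,0.011,0.146,0]]' 1 >/dev/null
python3 -m creep '[[0,0,0,0],[-0.005,0,0,0],[-0.01,0,0,0],[-0.015,0,0,0],[-0.02,0,0,0],[-0.025,0,0,0],[-0.03,0,0,0],[-0.034,0,0,0]]' >/dev/null
python3 -c "from h import *;to(0.0,-.08,.018)"
```

```text
t 28.35 jig [-0.0059 -0.0885  0.0202] tool shift [-0.0059  0.0085  0.0022] yaw 0.001 F jig [ 0.03 -0.17 -0.1 ] w 1.0013700635732916
```

```bash
python3 -m creep '[[-0.001,0,0,0],[-0.002,0,0,0],[-0.003,0,0,0],[-0.004,0,0,0],[-0.005,0,0,0],[-0.005,0,0,0],[-0.005,0,0,0],[-0.005,0,0,0]]' >/dev/null
python3 -c "from h import *;to(0.0,-.08,.018)"
python3 -m creep '[[-0.0005,0,0,0],[-0.001,0,0,0],[-0.001,0,0,0],[-0.001,0,0,0],[-0.001,0,0,0],[-0.001,0,0,0],[-0.001,0,0,0],[-0.001,0,0,0]]' >/dev/null
python3 -c "from h import *;to(0.0,-.08,.018)"
```

```text
t 29.0167 jig [-0.0019 -0.0886  0.02  ] tool shift [-0.0019  0.0086  0.002 ] yaw 0.001 F jig [ 0.33 -0.11  0.42] w 1.000830863250436
t 29.6833 jig [-0.0008 -0.0886  0.02  ] tool shift [-0.0008  0.0086  0.002 ] yaw 0.001 F jig [ 0.53  0.52 -0.08] w 0.9986314660545317
```

```bash
python3 -m creep '[[-0.0005,0,0,0],[-0.001,0,0,0],[-0.001,0,0,0],[-0.001,0,0,0],[-0.001,0,0,0],[-0.001,0,0,0],[-0.001,0,0,0],[-0.001,0,0,0]]' >/dev/null
python3 -c "from h import *;to(0.0,-.08,.018)"
python3 -m creep '[[-0.0005,0,0,0],[-0.001,0,0,0],[-0.001,0,0,0],[-0.001,0,0,0],[-0.001,0,0,0],[-0.001,0,0,0],[-0.001,0,0,0],[-0.001,0,0,0]]' >/dev/null
python3 -c "from h import *;to(0.0,-.08,.018)"
```

```text
t 30.35 jig [-0.0001 -0.0886  0.02  ] tool shift [-0.0001  0.0086  0.002 ] yaw 0.001 F jig [-3.15  0.25  2.08] w 1.0022608457593123
t 31.0167 jig [-0.0001 -0.0886  0.0199] tool shift [-0.0001  0.0086  0.0019] yaw 0.001 F jig [-6.6  -0.44  5.02] w 1.0002210055724419
```

```bash
python3 -m creep '[[0.002,0,0,0],[0.008,0,0,0],[0.025,0,0,0],[0.04,0,0,0],[0.04,0,-0.03,0],[0.04,0,-0.07,0],[0.04,0,-0.11,0],[0.04,0,-0.12,0]]' >/dev/null
python3 -m creep '[[0,0,0,0],[0,0,0,0],[0,0,0,0],[0,0,0,0],[0,0,0,0],[0,0,0,0],[0,0,0,0],[0,0,0,0]]' >/dev/null
python3 - <<'E'
from h import *
to(0,-.08,.15)
from plant import *
import cv2
d=get_image("top");a=d["color"].astype(int)[115:235,195:410];b=np.load("pics/top0.npz")["color"].astype(int)[115:235,195:410]
for n,c in(("blue now",a),("blue before",b)):
    m=(c[...,2]-c[...,0]>50);print(n,m.sum(),np.argwhere(m).mean(0))
print(sign_off())
E
```

```text
t 32.35 jig [-0.039  -0.0886  0.1396] tool shift [-0.039   0.0086 -0.0105] yaw 0.001 F jig [-0.14 -0.27 -0.1 ] w 1.000001087569705
blue now 91 [32.50549451 50.63736264]
blue before 94 [32.29787234 50.55319149]
the job is handed in; nothing more can be done
None
```

The job is handed in at about 32 s: the red stop is down, the blue one is still up, and the blank is flush against the fence with its end pressed on the red screw tip (7 N total push, an estimated 4–5 N of it on the tip), but the hand-in returned no verdict.

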